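Catch and close the moisture analyser's hood

TASK

The heating hood of the moisture analyser stands open, leaning back. Tip it forward with a finger until it starts to fall by itself, catch it from below on a finger and lower it gently until it is fully shut, without letting it bang down. Touch it with the fingers only and never grip or force it, leave the sample pan inside and the things on the bench where they are, and finish with the hand clear of everything.

Things in the scene. Friction and masses are not known exactly. Their poses are not given: they have to be found in the camera images.
- analyser: Cream moisture analyser, fixed on the bench: 350 mm deep (x), 206 mm wide (y), on four blue feet. It stands side-on: its own -x is its front and looks to the robot's right (world -y, within 0.5 rad). Origin on the bench; the case reaches from 205 mm in front of it to 145 mm behind it. The rear part is a flat deck, 105 mm high, with the round sample chamber; the heating hood is hinged at the deck's rear.
- panel_top (a point): Middle of the rear, upper edge of the analyser's sloping control panel, 80 mm in front of its origin and 74 mm above the bench; from here the panel falls to 40 mm at its front edge, 125 mm further forward. Nothing on it need be touched.
- hood (a joint): Opening angle of the heating hood, rad: 0 = fully shut, 1.65 = leaning back on its stop (starts at 1.5 to 1.65 and settles on the stop). Balance point at 1.1: above it the hood falls back, below about 1.05 it falls shut in 2.5 to 5 s, braked by a tired damper, slow at first, 0.5 to 0.8 rad/s when it hits. Over 0.35 rad/s between 0.15 and 0.03 (tab's last 30 mm, but for the last 5) is a bang.
- hood_roof (a point): Centre of the hood's roof, with a black grille; moves with the hood. The hood is a cream box open underneath, about 0.7 kg; shut, it reaches 176 mm forward of the hinge, is 196 mm wide and 76 mm high. Held on a finger under its tab it weighs 2 to 4.5 N (up to 12 N on a steep one); pulling the tab slowly forward (5 cm/s or less) to tip it takes 3 to 6 N, level.
- tab_tip (a point): Middle (at mid-thickness) of the free edge of the black tab on the hood's front wall. The tab is a flat plate, free length 30 mm, 56 mm wide along the hinge, 10 mm thick. Axes: x towards the hinge, y along the hinge, z out of the roof. Open, the tab points up, tip about 310 mm high; behind it, on the side away from the chamber, a fingertip can reach 25 mm below its edge before meeting the front wall.
- tab_under (a point): Middle of the lower front edge of the same tab, 5 mm from tab_tip: where the hood rests on a finger held below it. With the hood shut it is 128 mm above the bench and over 60 mm above the control panel, with room for a finger below.
- hood_hinge (a point): Middle of the hinge axis, 100 mm behind the analyser's origin and 108 mm above the bench; the axis runs along the analyser's y. At angle t tab_tip stands (from here, in the analyser's frame) at x = -205 cos t + 25 sin t, z = 205 sin t + 25 cos t mm.
- sample_pan: Loose shallow aluminium pan, 94 mm across and 7 mm high, with three black chips in it, on its support in the chamber; origin under its centre, 95 mm above the bench. Leave alone.
- beaker: Glass beaker, 68 mm across, 95 mm high, origin under its centre; stands beside or behind the analyser. Leave alone.
- amber_bottle: Amber bottle with black cap, 60 mm across, 140 mm high, origin under its centre; stands beside or behind the analyser. Leave alone.
- jar: White sample jar, 58 mm across, 70 mm high, origin under its centre; stands beside or behind the analyser. Leave alone.
- tweezers: Steel tweezers, 130 mm long, lying flat along the analyser's side nearest the robot; origin under their middle. Leave alone.
- spare_pans: Stack of aluminium spare pans, 95 mm across, 27 mm high, behind the analyser's rear; origin under its centre. Leave alone.
- check_weight: Steel check weight with a knob, 30 mm across, 42 mm high, off the analyser's front corner; origin under its centre. Leave alone.
- spatula: Slim steel laboratory spatula, about 195 mm long, 12 mm wide, 6 mm thick, lying flat across in front of the analyser's panel; origin under its middle. Leave alone.

How it is judged:
By the outcome, as a careful person would: the job done as asked, in the order asked, and still so for the second after the job is handed in, with the robot touching nothing.
It also fails if it takes over 54 s, if anything falls off the work surface, if the arm or the gripper's body presses on something with over 40 N, if the wrist force passes 120 N, or if a joint passes its speed limit or range.

ROBOT

A 7-joint arm with a two-finger parallel gripper is mounted at the origin on the work surface. World frame = base frame: x ahead of the robot, y to its left, z up, the work surface at z = 0. Lengths are in mm, angles in rad, forces in N, time in s.
With the tool pointing down it reaches from about 425 to 975 mm from the base axis. Payload 16.7 kg.
Tool frame: the origin (TCP) lies midway between the tips of the shut fingers; the grasp point (between the pads) lies 19 mm behind it; z points along the fingers, x is the direction in which the jaws open and shut, and the axes are right-handed (so a half turn about z gives the same grasp; the last joint's range is limited). The gripper opens to 85 mm and grips with 20 to 120 N. Pads are 22 mm wide; open, the fingers measure 114 mm over their backs; the gripper's body (76 mm by 85 mm) begins 54 mm behind the grasp point. The pads swing forward as they close: fully open they stand 13 mm farther back than shut.
Start: joints at [0.969, 0.426, 0.074, 1.606, -0.034, 1.111, -0.067], TCP at [295.267, -606.954, 231.302] pointing down, gripper open.
Joint ranges: [-2.85, 2.85], [-0.5, 2.14], [-1.23, 1.37], [0.21, 2.46], [-1.02, 4.16], [0.16, 2.05], [-2.73, 2.73]. Speed limits (rad/s): [1.89, 1.89, 2.39, 2.39, 3.01, 3.01, 3.01].

INTERFACE

Orientations are given as a unit quaternion [x, y, z, w].
In Python, from rig import r gives the robot as it stands.
- The arm moves only by the tool servo_tool, never from a script. Its argument "series" is a list of rows, each a list of 7 numbers: the turn, a rotation vector about the tool's x, y, z in units of 6 degrees (1.0 is 6 degrees), then the shift along the tool's x, y, z in units of 30 mm (1.0 is 30 mm), then the opening in per cent of the stroke, from 0 (shut) to 100 (fully open). In form: [[ax, ay, az, x, y, z, gripper], ...]. A call has exactly 8 rows; each row shifts and turns the pose as measured when the row begins, along the tool's axes as they then stand; what a row does not reach is not made up. A row lasts 1/12 s, in which the tool goes at most 41.7 mm and 7.16 degrees, less where a joint would pass 70% of its speed; a pose out of reach is approached as far as the arm can. A call is refused whole if a number of a shift passes 1 or a number of a turn 1, either way. A call with a gripper value outside its range is refused whole. The fingers move at their own pace and stop on an object; the grip force is fixed at half the most. Time passes only in rows, so rows that do not move let the fingers close, or fill a call up. It gives the time, the measured TCP pose, the force and the opening at its end, in the units of the state.
- r.read_state(): the state, without advancing time (a new reading comes with each control period).
- r.capture(name): name is "scene" or "side" or "wrist"; returns the picture (420x560x3 uint8, red, green, blue); there is no depth.
- r.camera_model(name): a dict with "mtx" (3x3 intrinsics, pixels), "dist" ([k1, k2, p1, p2, k3] as OpenCV has them; the pictures are not rectified), "T" (4x4, takes a point from camera to world coordinates); the wrist camera has in their place "T_tool_cam" (4x4, takes a point from camera to tool coordinates, whose origin is the TCP and whose axes are the tool frame's). Camera axes: x right, y down, z forward; pixel columns grow to the right and rows downward; lengths in mm; the calibration is good to about 2 mm. A picture is of the moment at which its call begins: read the wrist's pose just before it. camera_model takes no time and is no camera call.
- r.finish_job(): hands the job in, once; it reports no verdict.
The state is a dict: "t": time; "qpos": joint angles; "qvel": joint speeds; "tau": joint torques, N m; "eef_pos": TCP position; "eef_rot": TCP orientation; "contact_force": force on the tool from outside, world axes, zero at the start; "torque": the same for the moment, N m; "width": finger opening in mm.
Only numpy, scipy, OpenCV 4.12 (cv2) and the standard library are available. Lean on these libraries where they do the work, as an engineer would, in place of code of your own. Each camera call takes 0.05 s, during which the arm holds its last target. There are 200 camera calls.

## Working session

There is one attempt and no reset: what is moved stays moved. The work goes in short steps, Python scripts to look and compute and a tool call to move; the robot and the scene stay as the last step left them, time stands still between calls to the robot, and variables do not carry over. Pictures are saved under pics/ and viewed, about 8 in all and at most 12, crops included, and the job is handed in when it is done.

Besides the shell and the picture viewer there is one more tool, called after ">>>" by a JSON object that holds its "api" and its "payload", one argument or row to a line. servo_tool: Moves the arm, as the interface text tells. Its arguments: {"type":"object","properties":{"series":{"type":"array","items":{"type":"array","items":{"type":"number"}}}},"required":["series"]}

```bash
mkdir -p pics; python3 - <<'E'
from rig import r
import cv2, numpy as np
s=r.read_state(); print({k:np.round(v,3) for k,v in s.items()})
for n in ("scene","side"):
    cv2.imwrite(f"pics/{n}0.png",r.capture(n)[:,:,::-1])
    m=r.camera_model(n); print(n,np.round(m["mtx"],1).tolist(),np.round(m["T"],3).tolist())
a=[cv2.resize(cv2.imread(f"pics/{n}0.png"),(560,420)) for n in("scene","side")]
E
```

```text
{'t': np.float64(0.0), 'qpos': array([ 0.968,  0.427,  0.074,  1.607, -0.034,  1.111, -0.067]), 'qvel': array([-0.001, -0.   ,  0.   , -0.   ,  0.001, -0.   , -0.001]), 'tau': array([-2.0000e-03, -9.4983e+01,  3.7600e+00, -4.6351e+01,  1.9000e-02,
        1.0000e-02,  0.0000e+00]), 'eef_pos': array([ 295.082, -606.606,  230.589]), 'eef_rot': array([ 0.848, -0.53 , -0.001, -0.   ]), 'contact_force': array([-0.219, -0.68 , -0.431]), 'torque': array([-0.006, -0.038,  0.028]), 'width': np.float64(85.405)}
scene [[422.6, 0.0, 280.9], [0.0, 422.6, 210.7], [0.0, 0.0, 1.0]] [[-0.045, 0.692, -0.721, 1297.465], [0.999, 0.035, -0.028, 71.171], [0.006, -0.721, -0.692, 815.673], [0.0, 0.0, 0.0, 1.0]]
side [[504.4, 0.0, 282.0], [0.0, 504.4, 208.3], [0.0, 0.0, 1.0]] [[-0.447, -0.705, 0.55, 15.311], [-0.895, 0.36, -0.265, 298.897], [-0.012, -0.611, -0.792, 934.746], [0.0, 0.0, 0.0, 1.0]]
```

View pics/scene0.png

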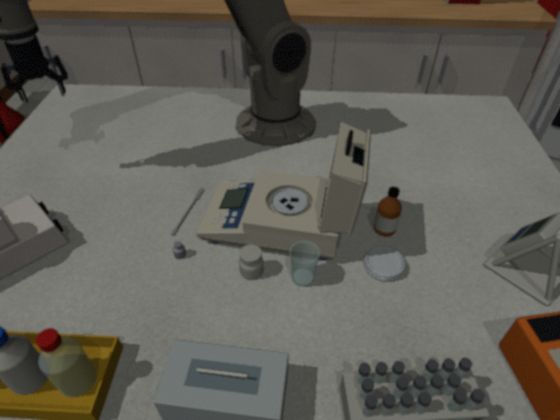

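View pics/side0.png

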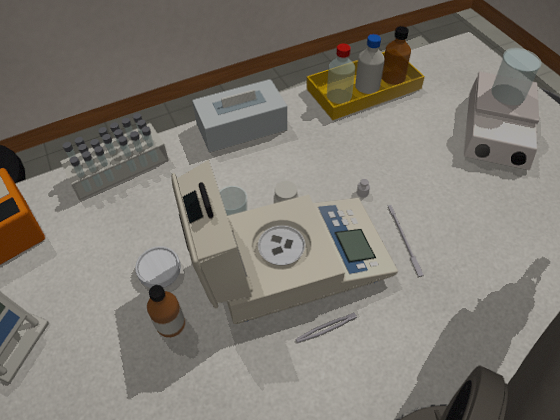

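The scene view shows the analyser at (200–365, 125–250) with its hood open and leaning back. The tab is near (350,143) and the pan near (290,201). The side view shows the hood near (175–245, 165–300) and the tab near (207,197). I'll enlarge both.

```bash
python3 - <<'E'
import cv2, numpy as np
a=cv2.imread("pics/scene0.png")[110:270,190:390]; b=cv2.imread("pics/side0.png")[150:350,160:410]
cv2.imwrite("pics/c1.png",cv2.resize(a,(800,600)[:1]+(640,) if 0 else None,fx=3.7,fy=3.7,interpolation=cv2.INTER_CUBIC))
cv2.imwrite("pics/c2.png",cv2.resize(b,None,fx=3,fy=3,interpolation=cv2.INTER_CUBIC))
E
```

```text
(no output)
```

View pics/c1.png

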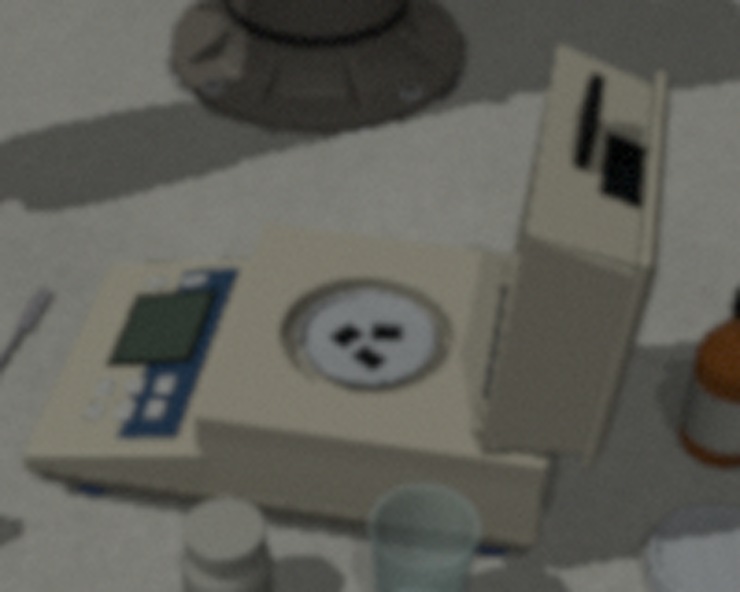

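View pics/c2.png

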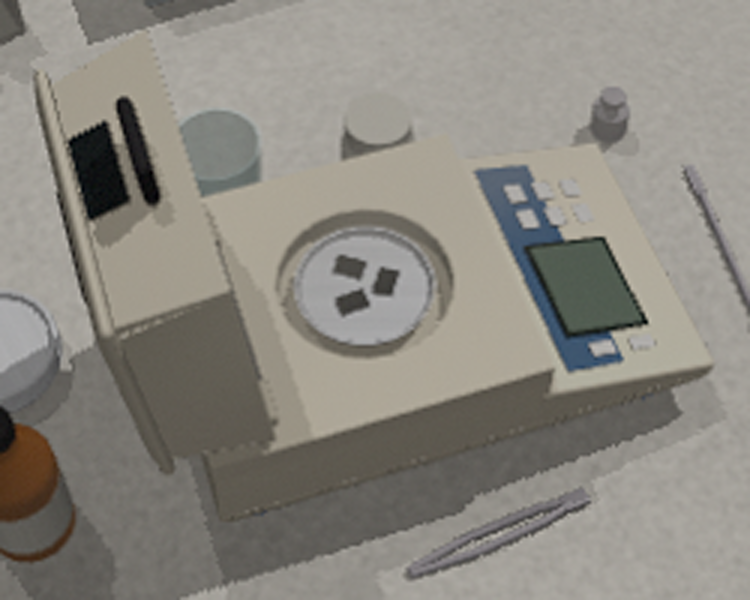

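The crops show the tab end-on. Its ends are at c1 (597,78)/(583,165) and c2 (154,203)/(123,98). The panel and deck corners are also clear, so I'll fit the analyser's pose from both views.

```bash
cat > h.py <<'E'
from rig import r
import cv2, numpy as np
from scipy.optimize import least_squares
from scipy.spatial.transform import Rotation as R
def proj(n,P):
    m=r.camera_model(n); Ti=np.linalg.inv(np.array(m["T"]))
    return cv2.projectPoints(np.atleast_2d(np.float64(P)),cv2.Rodrigues(Ti[:3,:3])[0],Ti[:3,3],np.array(m["mtx"]),np.array(m["dist"]))[0][:,0]
def tip(t,y=0): return [100-205*np.cos(t)+25*np.sin(t),y,108+205*np.sin(t)+25*np.cos(t)]
def world(p,A): # p: x,y,yaw
    c,s=np.cos(p[2]),np.sin(p[2]); A=np.atleast_2d(A)
    return np.c_[p[0]+c*A[:,0]-s*A[:,1],p[1]+s*A[:,0]+c*A[:,1],A[:,2]]
E
python3 - <<'E'
from h import *
s1=lambda q:np.array(q)/3.7+[190,110]; s2=lambda q:np.array(q)/3+[160,150]
def pts(p):
    t,d=p[3],p[4]
    return world(p,[[-205,103,40],[-205,-103,40],[d,103,105],[d,-103,105],tip(t,28),tip(t,-28),[145,-103,105]])
o1=s1([(110,262),(28,458),(268,230),(198,420),(597,78),(583,165),(548,458)])
o2=s2([(712,365),(600,148),(552,372),(458,140),(154,203),(123,98)])
def f(p):
    P=pts(p); return np.r_[(proj("scene",P)-o1).ravel(),(proj("side",P[:6])-o2).ravel()]
q=least_squares(f,[600,100,1.57,1.6,-80],loss="soft_l1",x_scale=[10,10,.1,.1,10])
print(q.x.round(3)); print(f(q.x).reshape(-1,2).round(1)); p=q.x
def tri(u1,u2):
    g=lambda X:np.r_[proj("scene",X)[0]-u1,proj("side",X)[0]-u2]
    z=least_squares(g,[600,100,100]); return z.x.round(1),z.fun.round(1)
for a,b in[(4,4),(5,5),(2,2),(0,0),(1,1),(3,3)]: print(tri(o1[a],o2[b]))
print("pan",tri(s1((372,335)),s2((363,287))))
print("jar",tri(s1((223,525)),s2((378,120))),"beaker",tri(s1((425,510)),s2((215,140))))
for t in(1.65,1.1,.5,0):print(t,world(p,tip(t)).round(0))
E
```

```text
[509.515  48.34    1.429   1.648 -78.425]
[[  0.    0.7]
 [ -1.4  -0.4]
 [  0.1  -3.3]
 [  0.2  -1.5]
 [ -0.3  -3.8]
 [  1.7 -12.8]
 [  0.2   1.4]
 [  2.3   1.1]
 [ -0.8  -0.9]
 [  1.5   0.4]
 [ -4.8  -2.3]
 [ -1.9  -9.7]
 [  0.5  -0.3]]
(array([493.6, 193.8, 295.8]), array([-0.3, -0.1, -0.2,  0.1]))
(array([574.4, 181. , 290.3]), array([-0.1, -0. , -0.1,  0. ]))
(array([401.7, -15.2,  97.8]), array([-0.1, -0. , -0.1,  0. ]))
(array([ 381.5, -137. ,   43.8]), array([ 0.8,  0.4,  0.6, -0.3]))
(array([ 580.7, -168.3,   37.9]), array([-0.9, -0.4, -0.8,  0.4]))
(array([595.7, -49.5,  96.9]), array([-1.8, -0.7, -1.5,  0.7]))
pan (array([513.3,  63.7,  99.3]), array([-0.3, -0.1, -0.2,  0.1]))
jar (array([660.3, -23.1,  67.4]), array([ 0.5,  0.2,  0.4, -0.2])) beaker (array([671.2, 101.4, 101.5]), array([ 0.2,  0.1,  0.2, -0.1]))
1.65 [[529. 188. 310.]]
1.1 [[514.  77. 302.]]
0.5 [[500. -19. 228.]]
0 [[495. -56. 133.]]
```

The bar shows both the tab's end face and its side, so I matched the wrong tab corners. Each view sees one tip corner and one base corner, and I'll refit on that basis.

```bash
python3 - <<'E'
from h import *
s1=lambda q:np.array(q)/3.7+[190,110]; s2=lambda q:np.array(q)/3+[160,150]
def base(t,y): return [100-175*np.cos(t)+25*np.sin(t),y,108+175*np.sin(t)+25*np.cos(t)]
o1=s1([(110,262),(28,458),(268,230),(198,420),(548,458),(597,78),(583,165)])
o2=s2([(712,365),(600,148),(552,372),(458,140),(123,98),(154,203)])
def f(p):
    t,d=p[3],p[4]; C=[[-205,103,40],[-205,-103,40],[d,103,105],[d,-103,105]]
    return np.r_[(proj("scene",world(p,C+[[145,-103,105],tip(t,28),base(t,-28)]))-o1).ravel(),(proj("side",world(p,C+[tip(t,-28),base(t,28)]))-o2).ravel()]
q=least_squares(f,[510,50,1.43,1.6,-80],loss="soft_l1",x_scale=[10,10,.1,.1,10])
print(q.x.round(3)); print(f(q.x).reshape(-1,2).round(1)); p=q.x
np.save("p.npy",p)
for t in(1.65,1.1,.8,.5,.2,0):print(t,world(p,tip(t)).round(0),world(p,[100,0,108]).round(0))
s=r.read_state(); print(R.from_quat(s["eef_rot"]).as_matrix().round(3))
m=r.camera_model("wrist"); print(np.round(m["T_tool_cam"],2).tolist(),np.round(m["mtx"],0).tolist())
E
```

```text
[511.277  48.903   1.422   1.652 -79.04 ]
[[ 0.5  0.8]
 [-1.4 -0.4]
 [ 0.4 -3.1]
 [-0.2 -1.2]
 [ 0.1  2.3]
 [ 0.5 -2.9]
 [-0.4 -0.3]
 [ 1.6  1.3]
 [-0.8 -0.9]
 [ 0.8  0. ]
 [-4.8 -2.7]
 [-0.8 -1.2]
 [ 0.3  0.4]]
1.65 [[532. 188. 310.]] [[526. 148. 108.]]
1.1 [[516.  78. 302.]] [[526. 148. 108.]]
0.8 [[508.  24. 272.]] [[526. 148. 108.]]
0.5 [[501. -18. 228.]] [[526. 148. 108.]]
0.2 [[497. -46. 173.]] [[526. 148. 108.]]
0 [[496. -55. 133.]] [[526. 148. 108.]]
[[ 0.437 -0.899 -0.001]
 [-0.899 -0.437  0.001]
 [-0.001  0.    -1.   ]]
[[1.0, -0.0, 0.0, 0.72], [0.0, 0.96, 0.28, -71.74], [-0.0, -0.28, 0.96, -143.0], [0.0, 0.0, 0.0, 1.0]] [[330.0, 0.0, 279.0], [0.0, 330.0, 215.0], [0.0, 0.0, 1.0]]
```

The fit residuals are mostly under 3 px and the fitted hood angle is 1.65, which matches the text.

My plan is to keep the gripper open and straddle the tab without gripping it. The rear finger tips the hood, the front finger catches it from below, and the hand turns with the hood. First I'll go to a free spot and rehearse the tilt.

```bash
cat >> h.py <<'E'
p=np.load("p.npy")
def pose(t,th,depth,off,lift=0,dfwd=0):
    """TCP for hood angle t, tool pitch th (pi/2=down), fingertips (open) 'depth' past tab edge along tool z,
    tool centre 'off' along tool x from the tab's middle"""
    z=np.array([np.cos(th),0,-np.sin(th)]); x=np.array([-np.sin(th),0,-np.cos(th)])
    c=np.array(tip(t))+(depth+13)*z+off*x+np.array([-dfwd,0,lift])
    A=R.from_euler("z",p[2]).as_matrix()
    return world(p,c)[0],A@np.c_[x,np.cross(z,x),z]
def rows(T,n,g=100,cur=None,show=True):
    """increments from cur (or measured pose) to T in n rows, straight"""
    s=r.read_state()
    P,Q=(s["eef_pos"],R.from_quat(s["eef_rot"]).as_matrix()) if cur is None else cur
    P=np.array(P); w=R.from_matrix(Q.T@T[1]).as_rotvec(); out=[]
    for k in range(n):
        d=Q.T@(T[0]-P)/(n-k); st=w/n
        out.append([*np.round(np.degrees(st)/6,2),*np.round(d/30,2),g])
        P=P+Q@d; Q=Q@R.from_rotvec(st).as_matrix()
    a=np.array(out); 
    if show: print(a.tolist())
    print("max",abs(a[:,:6]).max(0)); return T
def st():
    s=r.read_state(); print("t %.2f"%s["t"],np.round(s["eef_pos"],1),"q",np.round(s["qpos"],2),"F",np.round(s["contact_force"],1),"w",round(float(s["width"]),1))
E
python3 - <<'E'
from h import *
T=pose(0,1.5708,0,0,200,150); print(T[0].round())
rows(T,24)
E
```

```text
[ 473. -203.  320.]
[[0.0, 0.0, 0.24, -0.4, -0.47, -0.12, 100.0], [0.0, 0.0, 0.24, -0.41, -0.46, -0.12, 100.0], [0.0, 0.0, 0.24, -0.42, -0.45, -0.12, 100.0], [0.0, 0.0, 0.24, -0.43, -0.44, -0.12, 100.0], [0.0, 0.0, 0.24, -0.44, -0.43, -0.12, 100.0], [0.0, 0.0, 0.24, -0.45, -0.41, -0.12, 100.0], [0.0, 0.0, 0.24, -0.46, -0.4, -0.12, 100.0], [0.0, 0.0, 0.24, -0.47, -0.39, -0.12, 100.0], [0.0, 0.0, 0.24, -0.48, -0.38, -0.12, 100.0], [0.0, 0.0, 0.24, -0.49, -0.37, -0.12, 100.0], [0.0, 0.0, 0.24, -0.5, -0.36, -0.12, 100.0], [0.0, 0.0, 0.24, -0.51, -0.34, -0.12, 100.0], [0.0, 0.0, 0.24, -0.52, -0.33, -0.12, 100.0], [0.0, 0.0, 0.24, -0.52, -0.32, -0.12, 100.0], [0.0, 0.0, 0.24, -0.53, -0.3, -0.12, 100.0], [0.0, 0.0, 0.24, -0.54, -0.29, -0.12, 100.0], [0.0, 0.0, 0.24, -0.55, -0.28, -0.12, 100.0], [0.0, 0.0, 0.24, -0.55, -0.26, -0.12, 100.0], [0.0, 0.0, 0.24, -0.56, -0.25, -0.12, 100.0], [0.0, 0.0, 0.24, -0.57, -0.23, -0.12, 100.0], [0.0, 0.0, 0.24, -0.57, -0.22, -0.12, 100.0], [0.0, 0.0, 0.24, -0.58, -0.21, -0.12, 100.0], [0.0, 0.0, 0.24, -0.58, -0.19, -0.12, 100.0], [0.0, 0.0, 0.24, -0.59, -0.18, -0.12, 100.0]]
max [0.   0.   0.24 0.59 0.47 0.12]
```

>>> {"api": "servo_tool", "payload": {
  "series": [
    [0,0,0.36,-0.6,-0.7,-0.2,100],
    [0,0,0.36,-0.6,-0.7,-0.2,100],
    [0,0,0.36,-0.65,-0.65,-0.2,100],
    [0,0,0.36,-0.7,-0.6,-0.2,100],
    [0,0,0.36,-0.7,-0.6,-0.2,100],
    [0,0,0.36,-0.75,-0.55,-0.2,100],
    [0,0,0.36,-0.75,-0.5,-0.2,100],
    [0,0,0.36,-0.75,-0.5,-0.2,100]
  ]
}}

```text
t: 0.77
eef_pos: [378.5, -399.4, 275.1]
eef_rot: [0.751, -0.66, -0.005, 0.001]
contact_force: [1.2, -0.1, 0.4]
width: 85.6
```

```bash
python3 -c "
from h import *
st();rows(pose(0,1.5708,0,0,200,150),12)"
```

```text
t 0.77 [ 378.5 -399.4  275.1] q [ 0.66  0.19  0.04  1.83 -0.01  1.13 -0.74] F [ 1.2 -0.1  0.4] w 85.6
[[0.01, 0.0, 0.22, -0.51, -0.33, -0.12, 100.0], [0.01, 0.0, 0.22, -0.51, -0.32, -0.12, 100.0], [0.01, 0.0, 0.22, -0.52, -0.31, -0.12, 100.0], [0.01, 0.0, 0.22, -0.53, -0.29, -0.12, 100.0], [0.01, 0.0, 0.22, -0.54, -0.28, -0.12, 100.0], [0.01, 0.0, 0.22, -0.54, -0.27, -0.12, 100.0], [0.01, 0.0, 0.22, -0.55, -0.26, -0.12, 100.0], [0.01, 0.0, 0.22, -0.55, -0.25, -0.12, 100.0], [0.01, 0.0, 0.22, -0.56, -0.23, -0.12, 100.0], [0.01, 0.0, 0.22, -0.56, -0.22, -0.12, 100.0], [0.01, 0.0, 0.22, -0.57, -0.21, -0.12, 100.0], [0.01, 0.0, 0.22, -0.57, -0.19, -0.12, 100.0]]
max [0.01 0.   0.22 0.57 0.33 0.12]
```

>>> {"api": "servo_tool", "payload": {
  "series": [
    [0,0,0.35,-0.8,-0.5,-0.2,100],
    [0,0,0.35,-0.8,-0.5,-0.2,100],
    [0,0,0.35,-0.8,-0.45,-0.2,100],
    [0,0,0.35,-0.85,-0.45,-0.2,100],
    [0,0,0.35,-0.85,-0.4,-0.2,100],
    [0,0,0.35,-0.85,-0.35,-0.2,100],
    [0,0,0.35,-0.85,-0.35,-0.2,100],
    [0,0,0.35,-0.85,-0.3,-0.2,100]
  ]
}}

```text
t: 1.43
eef_pos: [480.6, -188.5, 324.7]
eef_rot: [-0.641, 0.768, 0.006, -0.002]
contact_force: [0.8, 0.4, 0.5]
width: 85.3
```

>>> {"api": "servo_tool", "payload": {
  "series": [
    [0,-1,0,0,0,0,100],
    [0,-1,0,0,0,0,100],
    [0,-1,0,0,0,0,100],
    [0,-1,0,0,0,0,100],
    [0,-1,0,0,0,0,100],
    [0,-1,0,0,0,0,100],
    [0,-1,0,0,0,0,100],
    [0,-1,0,0,0,0,100]
  ]
}}

```text
t: 2.1
eef_pos: [488.8, -175.7, 331.8]
eef_rot: [-0.585, 0.691, 0.271, 0.326]
contact_force: [0.6, 0.3, -0.3]
width: 85.6
```

```bash
python3 -c "
from h import *
st();print(R.from_quat(r.read_state()['eef_rot']).as_matrix().round(2))"
```

```text
t 2.10 [ 488.8 -175.7  331.8] q [ 0.71  0.36 -0.05  1.75 -0.73  1.54 -0.86] F [ 0.6  0.3 -0.3] w 85.6
[[-0.1  -0.99  0.13]
 [-0.63  0.17  0.76]
 [-0.77 -0.01 -0.64]]
```

The wrist tilts freely, but joint 5 is heading for its −1.02 limit. A small turn about the tool's x axis, which keeps the pad along the hinge line, should relieve that. I'll rehearse near the final pose, lifted 40 mm.

```bash
cat >> h.py <<'E'
def posey(t,th,depth,off,psi,lift=0,dfwd=0):
    """as pose, but hand leaned by psi about tool x, pivoting at the finger contact"""
    P,Q=pose(t,th,depth,off,lift,dfwd); Q2=Q@R.from_rotvec([psi,0,0]).as_matrix()
    return P+(depth+13)*(Q2[:,2]-Q[:,2]),Q2
E
python3 -c "
from h import *
T=posey(0,.45,8,-37.5,.45,40);print(T[0]);rows(T,8)"
```

```text
[509.67207152 -23.32076365 198.54183379]
[[0.51, -0.29, 0.06, 0.02, 0.02, 0.85, 100.0], [0.51, -0.29, 0.06, 0.04, 0.07, 0.84, 100.0], [0.51, -0.29, 0.06, 0.07, 0.11, 0.84, 100.0], [0.51, -0.29, 0.06, 0.09, 0.16, 0.83, 100.0], [0.51, -0.29, 0.06, 0.12, 0.2, 0.81, 100.0], [0.51, -0.29, 0.06, 0.15, 0.24, 0.8, 100.0], [0.51, -0.29, 0.06, 0.17, 0.28, 0.78, 100.0], [0.51, -0.29, 0.06, 0.2, 0.32, 0.76, 100.0]]
max [0.51 0.29 0.06 0.2  0.32 0.85]
```

>>> {"api": "servo_tool", "payload": {
  "series": [
    [0.55,-0.32,0.06,0.02,0.02,0.9,100],
    [0.55,-0.32,0.06,0.04,0.07,0.9,100],
    [0.55,-0.32,0.06,0.07,0.11,0.9,100],
    [0.55,-0.32,0.06,0.09,0.16,0.9,100],
    [0.55,-0.32,0.06,0.12,0.2,0.85,100],
    [0.55,-0.32,0.06,0.15,0.24,0.85,100],
    [0.55,-0.32,0.06,0.17,0.28,0.8,100],
    [0.55,-0.32,0.06,0.2,0.32,0.8,100]
  ]
}}

```text
t: 2.77
eef_pos: [505.9, -63.0, 210.9]
eef_rot: [-0.474, 0.709, 0.221, 0.473]
contact_force: [0.9, -1.2, -3.5]
width: 85.0
```

```bash
python3 -c "
from h import *
st();T=posey(0,.45,8,-37.5,.45,40)
Q=R.from_quat(r.read_state()['eef_rot']).as_matrix();print('err',(T[0]-r.read_state()['eef_pos']).round(1),np.degrees(R.from_matrix(Q.T@T[1]).as_rotvec()).round(1))
print('back');A=posey(1.65,1.5708,-60,20,0);print(A[0]);rows(A,16)
cv2.imwrite('pics/w.png',r.capture('scene')[100:260,180:400,::-1].repeat(3,0).repeat(3,1))
"
```

```text
t 2.77 [505.9 -63.  210.9] q [ 1.27  0.53 -0.8   2.16 -1.01  0.9  -0.63] F [ 0.9 -1.2 -3.5] w 85.0
err [  3.8  39.7 -12.3] [ 5.7 -3.  -0.8]
back
[529.25974685 168.70250418 357.37938208]
[[-0.18, 0.63, -0.13, -0.5, 0.13, 0.25, 100.0], [-0.18, 0.63, -0.13, -0.51, 0.12, 0.22, 100.0], [-0.18, 0.63, -0.13, -0.53, 0.11, 0.19, 100.0], [-0.18, 0.63, -0.13, -0.54, 0.1, 0.15, 100.0], [-0.18, 0.63, -0.13, -0.55, 0.09, 0.12, 100.0], [-0.18, 0.63, -0.13, -0.56, 0.08, 0.08, 100.0], [-0.18, 0.63, -0.13, -0.57, 0.07, 0.05, 100.0], [-0.18, 0.63, -0.13, -0.57, 0.06, 0.01, 100.0], [-0.18, 0.63, -0.13, -0.57, 0.06, -0.02, 100.0], [-0.18, 0.63, -0.13, -0.57, 0.05, -0.06, 100.0], [-0.18, 0.63, -0.13, -0.56, 0.04, -0.1, 100.0], [-0.18, 0.63, -0.13, -0.56, 0.04, -0.13, 100.0], [-0.18, 0.63, -0.13, -0.55, 0.03, -0.17, 100.0], [-0.18, 0.63, -0.13, -0.53, 0.03, -0.21, 100.0], [-0.18, 0.63, -0.13, -0.52, 0.03, -0.24, 100.0], [-0.18, 0.63, -0.13, -0.5, 0.02, -0.27, 100.0]]
max [0.18 0.63 0.13 0.57 0.13 0.27]
```

View pics/w.png

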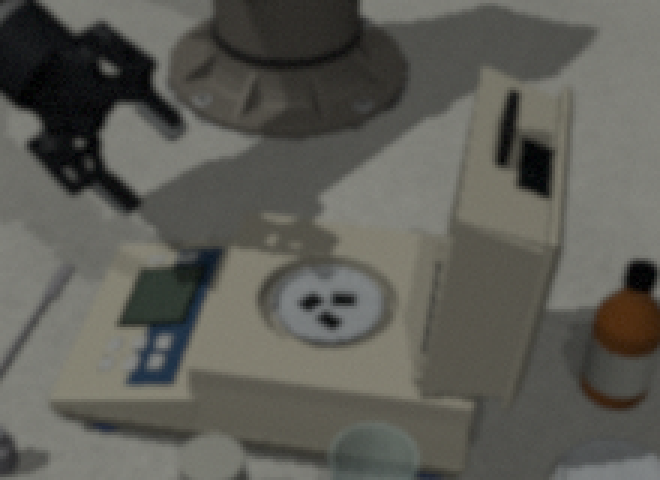

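The rehearsal came within about 6° of the target tilt, but joint 5 is at its limit, so I'll use a moderate final pitch of about 0.7 rad. Open jaws would then pass too close above the roof. I'll use the shut fingers as a single finger instead: pull from behind the tab, hop over, and catch from below. Next I'll retreat upward and go above the tab's rear side.

```bash
python3 -c "
from h import *
B=posey(1.65,1.5708,-13,-28,0,lift=120,dfwd=150);A=posey(1.65,1.5708,-13,-32,0,lift=60);print(B[0],A[0]);rows(B,8,0);rows(A,8,0,cur=B)
"
```

```text
[514.11831075  67.83242868 430.37920576] [536.97887166 220.12620647 370.37919107]
[[-0.35, 1.27, -0.26, -1.06, 0.08, 0.01, 0.0], [-0.35, 1.27, -0.26, -1.06, 0.06, -0.13, 0.0], [-0.35, 1.27, -0.26, -1.03, 0.03, -0.26, 0.0], [-0.35, 1.27, -0.26, -0.99, 0.02, -0.4, 0.0], [-0.35, 1.27, -0.26, -0.93, 0.01, -0.53, 0.0], [-0.35, 1.27, -0.26, -0.85, 0.01, -0.64, 0.0], [-0.35, 1.27, -0.26, -0.76, 0.01, -0.75, 0.0], [-0.35, 1.27, -0.26, -0.65, 0.02, -0.84, 0.0]]
max [0.35 1.27 0.26 1.06 0.08 0.84]
[[0.0, 0.0, 0.0, -0.64, 0.0, 0.25, 0.0], [0.0, 0.0, 0.0, -0.64, 0.0, 0.25, 0.0], [0.0, 0.0, 0.0, -0.64, 0.0, 0.25, 0.0], [0.0, 0.0, 0.0, -0.64, 0.0, 0.25, 0.0], [0.0, 0.0, 0.0, -0.64, 0.0, 0.25, 0.0], [0.0, 0.0, 0.0, -0.64, 0.0, 0.25, 0.0], [0.0, 0.0, 0.0, -0.64, 0.0, 0.25, 0.0], [0.0, 0.0, 0.0, -0.64, 0.0, 0.25, 0.0]]
max [0.   0.   0.   0.64 0.   0.25]
```

>>> {"api": "servo_tool", "payload": {
  "series": [
    [-0.3,0.8,-0.2,-0.7,0.05,-0.2,0],
    [-0.3,0.8,-0.2,-0.7,0.05,-0.2,0],
    [-0.3,0.8,-0.2,-0.7,0.05,-0.3,0],
    [-0.3,0.8,-0.2,-0.7,0,-0.3,0],
    [-0.3,0.8,-0.2,-0.7,0,-0.3,0],
    [-0.3,0.8,-0.2,-0.6,0,-0.4,0],
    [-0.3,0.8,-0.2,-0.6,0,-0.4,0],
    [-0.3,0.8,-0.2,-0.6,0,-0.5,0]
  ]
}}

```text
t: 3.48
eef_pos: [496.2, -5.5, 376.0]
eef_rot: [-0.622, 0.759, 0.108, 0.161]
contact_force: [1.1, -0.6, -0.9]
width: 0.1
```

```bash
python3 -c "
from h import *
st()
B=posey(1.65,1.5708,-13,-28,0,lift=110,dfwd=120);A=posey(1.65,1.5708,-13,-32,0,lift=60);rows(B,8,0);rows(A,8,0,cur=B,show=False)
"
```

```text
t 3.48 [496.2  -5.5 376. ] q [ 0.93  0.05 -0.81  1.83 -0.37  1.22 -1.52] F [ 1.1 -0.6 -0.9] w 0.1
[[-0.06, 0.46, -0.06, -0.48, -0.01, -0.0, 0.0], [-0.06, 0.46, -0.06, -0.48, -0.01, -0.03, 0.0], [-0.06, 0.46, -0.06, -0.47, -0.02, -0.05, 0.0], [-0.06, 0.46, -0.06, -0.47, -0.02, -0.07, 0.0], [-0.06, 0.46, -0.06, -0.47, -0.02, -0.1, 0.0], [-0.06, 0.46, -0.06, -0.46, -0.02, -0.12, 0.0], [-0.06, 0.46, -0.06, -0.45, -0.02, -0.14, 0.0], [-0.06, 0.46, -0.06, -0.45, -0.03, -0.16, 0.0]]
max [0.06 0.46 0.06 0.48 0.03 0.16]
max [0.   0.   0.   0.52 0.   0.21]
```

>>> {"api": "servo_tool", "payload": {
  "series": [
    [-0.07,0.5,-0.07,-0.55,0,-0.1,0],
    [-0.07,0.5,-0.07,-0.55,0,-0.1,0],
    [-0.07,0.5,-0.07,-0.55,0,-0.1,0],
    [-0.07,0.5,-0.07,-0.55,0,-0.1,0],
    [-0.07,0.5,-0.07,-0.55,-0.02,-0.15,0],
    [-0.07,0.5,-0.07,-0.55,-0.02,-0.15,0],
    [-0.07,0.5,-0.07,-0.55,-0.02,-0.15,0],
    [-0.07,0.5,-0.07,-0.55,-0.03,-0.15,0]
  ]
}}

```text
t: 4.15
eef_pos: [520.1, 118.8, 443.0]
eef_rot: [-0.654, 0.756, -0.023, -0.024]
contact_force: [0.9, -0.1, -0.2]
width: -0.0
```

```bash
python3 -c "
from h import *
st()
A=posey(1.65,1.5708,-13,-32,0,lift=50);rows(A,8,0)
"
```

```text
t 4.15 [520.1 118.8 443. ] q [ 0.49  0.19 -1.01  1.55  0.22  1.53 -2.24] F [ 0.9 -0.1 -0.2] w -0.0
[[-0.0, -0.08, 0.01, -0.45, -0.01, 0.31, 0.0], [-0.0, -0.08, 0.01, -0.45, -0.01, 0.32, 0.0], [-0.0, -0.08, 0.01, -0.44, -0.01, 0.32, 0.0], [-0.0, -0.08, 0.01, -0.44, -0.01, 0.33, 0.0], [-0.0, -0.08, 0.01, -0.44, -0.01, 0.33, 0.0], [-0.0, -0.08, 0.01, -0.44, -0.01, 0.33, 0.0], [-0.0, -0.08, 0.01, -0.43, -0.01, 0.34, 0.0], [-0.0, -0.08, 0.01, -0.43, -0.01, 0.34, 0.0]]
max [0.   0.08 0.01 0.45 0.01 0.34]
```

Joint 7 is close to its limit. A shut finger works the same from any side, so I'll turn the tool −90° about its own axis. That also puts the camera on the upper side.

```bash
cat >> h.py <<'E'
def pc(t,th,depth,off,lift=0,dfwd=0):
    "shut finger, tool turned -90 about z: tool y = fall direction"
    P,Q=pose(t,th,depth-13,off,lift,dfwd); return P,Q@R.from_euler("z",-np.pi/2).as_matrix()
E
python3 -c "
from h import *
rows(pc(1.65,1.5708,0,-24,lift=60),16,0)
"
```

```text
[[0.03, -0.03, -0.93, -0.21, -0.0, 0.14, 0.0], [0.03, -0.03, -0.93, -0.21, -0.02, 0.14, 0.0], [0.03, -0.03, -0.93, -0.2, -0.04, 0.14, 0.0], [0.03, -0.03, -0.93, -0.2, -0.06, 0.14, 0.0], [0.03, -0.03, -0.93, -0.19, -0.08, 0.14, 0.0], [0.03, -0.03, -0.93, -0.18, -0.1, 0.14, 0.0], [0.03, -0.03, -0.93, -0.17, -0.11, 0.14, 0.0], [0.03, -0.03, -0.93, -0.16, -0.13, 0.14, 0.0], [0.03, -0.03, -0.93, -0.14, -0.14, 0.14, 0.0], [0.03, -0.03, -0.93, -0.13, -0.16, 0.15, 0.0], [0.03, -0.03, -0.93, -0.11, -0.17, 0.15, 0.0], [0.03, -0.03, -0.93, -0.09, -0.18, 0.15, 0.0], [0.03, -0.03, -0.93, -0.07, -0.19, 0.15, 0.0], [0.03, -0.03, -0.93, -0.06, -0.19, 0.15, 0.0], [0.03, -0.03, -0.93, -0.04, -0.19, 0.15, 0.0], [0.03, -0.03, -0.93, -0.02, -0.2, 0.15, 0.0]]
max [0.03 0.03 0.93 0.21 0.2  0.15]
```

>>> {"api": "servo_tool", "payload": {
  "series": [
    [0.03,-0.03,-0.97,-0.22,0,0.12,0],
    [0.03,-0.03,-0.97,-0.22,-0.02,0.12,0],
    [0.03,-0.03,-0.97,-0.22,-0.04,0.12,0],
    [0.03,-0.03,-0.97,-0.22,-0.06,0.12,0],
    [0.03,-0.03,-0.97,-0.2,-0.08,0.12,0],
    [0.03,-0.03,-0.97,-0.2,-0.1,0.12,0],
    [0.03,-0.03,-0.97,-0.18,-0.12,0.12,0],
    [0.03,-0.03,-0.97,-0.18,-0.14,0.12,0]
  ]
}}

```text
t: 4.82
eef_pos: [523.8, 177.8, 411.5]
eef_rot: [0.908, -0.419, 0.013, 0.019]
contact_force: [0.1, 0.6, -0.3]
width: -0.2
```

>>> {"api": "servo_tool", "payload": {
  "series": [
    [0.03,-0.03,-0.97,-0.15,-0.16,0.12,0],
    [0.03,-0.03,-0.97,-0.14,-0.17,0.12,0],
    [0.03,-0.03,-0.97,-0.12,-0.18,0.12,0],
    [0.03,-0.03,-0.97,-0.1,-0.2,0.12,0],
    [0.03,-0.03,-0.97,-0.08,-0.2,0.12,0],
    [0.03,-0.03,-0.97,-0.06,-0.2,0.12,0],
    [0.03,-0.03,-0.97,-0.04,-0.2,0.12,0],
    [0.03,-0.03,-0.97,-0.02,-0.2,0.12,0]
  ]
}}

```text
t: 5.48
eef_pos: [526.0, 226.8, 378.6]
eef_rot: [1.0, -0.008, -0.005, 0.012]
contact_force: [0.5, -0.8, 0.1]
width: -0.1
```

```bash
python3 -c "
from h import *
st()
rows(pc(1.65,1.5708,0,-24,lift=25),8,0)
cv2.imwrite('pics/s5.png',cv2.resize(r.capture('side')[60:260,110:360,::-1],None,fx=3,fy=3))
"
```

```text
t 5.48 [526.  226.8 378.6] q [ 0.38  0.37 -1.19  1.58  0.35  1.45 -0.85] F [ 0.5 -0.8  0.1] w -0.1
[[0.03, 0.01, 0.16, 0.04, 0.06, 0.18, 0.0], [0.03, 0.01, 0.16, 0.04, 0.06, 0.18, 0.0], [0.03, 0.01, 0.16, 0.05, 0.06, 0.18, 0.0], [0.03, 0.01, 0.16, 0.05, 0.06, 0.18, 0.0], [0.03, 0.01, 0.16, 0.05, 0.05, 0.18, 0.0], [0.03, 0.01, 0.16, 0.05, 0.05, 0.18, 0.0], [0.03, 0.01, 0.16, 0.05, 0.05, 0.18, 0.0], [0.03, 0.01, 0.16, 0.05, 0.05, 0.18, 0.0]]
max [0.03 0.01 0.16 0.05 0.06 0.18]
```

View pics/s5.png

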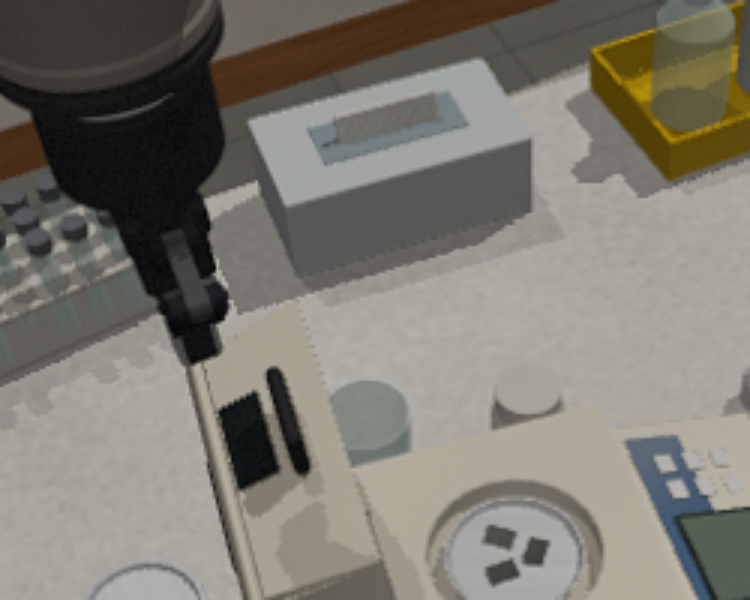

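The side view shows the shut fingertips at crop (200,355), above and behind the tab bar at (285,420), clear of everything. I'll correct the yaw and descend behind the tab.

>>> {"api": "servo_tool", "payload": {
  "series": [
    [0.03,0,0.16,0.05,0.06,0.2,0],
    [0.03,0,0.16,0.05,0.06,0.2,0],
    [0.03,0,0.16,0.05,0.06,0.2,0],
    [0.03,0,0.16,0.05,0.06,0.2,0],
    [0.03,0,0.16,0.05,0.06,0.2,0],
    [0.03,0,0.16,0.05,0.06,0.2,0],
    [0.03,0,0.16,0.05,0.06,0.2,0],
    [0.03,0,0.16,0.05,0.06,0.2,0]
  ]
}}

```text
t: 6.2
eef_pos: [537.0, 207.9, 325.6]
eef_rot: [0.996, -0.085, -0.005, -0.0]
contact_force: [0.0, -0.2, -0.7]
width: -0.2
```

```bash
python3 -c "
from h import *
st()
rows(pc(1.65,1.5708,16,-24),8,0)
s=r.read_state();m=r.camera_model('wrist');im=r.capture('wrist')
Q=R.from_quat(s['eef_rot']).as_matrix();T=np.eye(4);T[:3,:3]=Q;T[:3,3]=s['eef_pos'];W=np.linalg.inv(T@np.array(m['T_tool_cam']))
P=world(p,[tip(1.65,28),tip(1.65,-28),tip(1.65,0)])
u=cv2.projectPoints(P,cv2.Rodrigues(W[:3,:3])[0],W[:3,3],np.array(m['mtx']),np.array(m['dist']))[0][:,0];print(u.round())
im=im[:,:,::-1].copy()
for a in u: cv2.circle(im,tuple(int(v) for v in a),3,(0,0,255),1)
cv2.imwrite('pics/w6.png',im)
"
```

```text
t 6.20 [537.  207.9 325.6] q [ 0.4   0.39 -1.14  1.66  0.36  1.33 -0.96] F [ 0.  -0.2 -0.7] w -0.2
[[0.0, 0.01, -0.02, -0.01, -0.02, 0.13, 0.0], [0.0, 0.01, -0.02, -0.01, -0.02, 0.13, 0.0], [0.0, 0.01, -0.02, -0.01, -0.02, 0.13, 0.0], [0.0, 0.01, -0.02, -0.01, -0.02, 0.13, 0.0], [0.0, 0.01, -0.02, -0.01, -0.02, 0.13, 0.0], [0.0, 0.01, -0.02, -0.01, -0.02, 0.13, 0.0], [0.0, 0.01, -0.02, -0.01, -0.02, 0.13, 0.0], [0.0, 0.01, -0.02, -0.01, -0.02, 0.13, 0.0]]
max [0.   0.01 0.02 0.01 0.02 0.13]
[[224. 295.]
 [327. 294.]
 [275. 295.]]
```

View pics/w6.png

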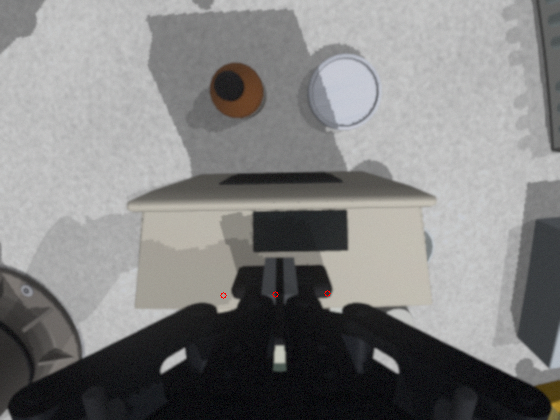

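The wrist view shows the tab, dark, at columns 233–330 and rows 266–297, within about 4 mm of the model. The fingertip at (280,260) is on its rear side. I'll go down 5 mm further back for margin.

>>> {"api": "servo_tool", "payload": {
  "series": [
    [0,0,0,0,-0.12,0,0],
    [0,0,0,0,-0.12,0,0],
    [0,0,0,0,-0.05,0.15,0],
    [0,0,0,0,-0.02,0.2,0],
    [0,0,0,0,-0.02,0.22,0],
    [0,0,0,0,-0.02,0.22,0],
    [0,0,0,0,-0.02,0.22,0],
    [0,0,0,0,0,0.2,0]
  ]
}}

```text
t: 6.92
eef_pos: [538.8, 220.2, 285.4]
eef_rot: [0.996, -0.085, -0.005, -0.0]
contact_force: [-0.3, 0.7, 0.7]
width: 0.4
```

```bash
python3 -c "
from h import *
st()
T=pc(1.65,1.5708,16,-16);print((T[0]-r.read_state()['eef_pos']).round(1))
rows(T,8,0)
cur=T
for t in (1.5,1.35,1.2,1.05,.95):
  n=8 ; T=pc(t,min(t,1.5708),16,-16); print(t,T[0].round(0)); rows(T,n,0,cur=cur); cur=T
"
```

```text
t 6.92 [538.8 220.2 285.4] q [ 0.36  0.43 -1.12  1.7   0.4   1.27 -1.02] F [-0.3  0.7  0.7] w 0.4
[ -4.2 -15.9   9. ]
[[-0.0, 0.01, -0.03, -0.01, 0.07, -0.04, 0.0], [-0.0, 0.01, -0.03, -0.01, 0.07, -0.04, 0.0], [-0.0, 0.01, -0.03, -0.01, 0.07, -0.04, 0.0], [-0.0, 0.01, -0.03, -0.01, 0.07, -0.04, 0.0], [-0.0, 0.01, -0.03, -0.01, 0.07, -0.04, 0.0], [-0.0, 0.01, -0.03, -0.01, 0.07, -0.04, 0.0], [-0.0, 0.01, -0.03, -0.01, 0.07, -0.04, 0.0], [-0.0, 0.01, -0.03, -0.01, 0.07, -0.04, 0.0]]
max [0.   0.01 0.03 0.01 0.07 0.04]
1.5 [530. 175. 299.]
[[0.08, -0.0, 0.0, 0.0, 0.12, -0.02, 0.0], [0.08, -0.0, 0.0, 0.0, 0.12, -0.02, 0.0], [0.08, -0.0, 0.0, 0.0, 0.12, -0.02, 0.0], [0.08, -0.0, 0.0, 0.0, 0.12, -0.02, 0.0], [0.08, -0.0, 0.0, 0.0, 0.12, -0.03, 0.0], [0.08, -0.0, 0.0, 0.0, 0.12, -0.03, 0.0], [0.08, -0.0, 0.0, 0.0, 0.12, -0.03, 0.0], [0.08, -0.0, 0.0, 0.0, 0.12, -0.03, 0.0]]
max [0.08 0.   0.   0.   0.12 0.03]
1.35 [526. 146. 301.]
[[0.18, -0.0, -0.0, 0.0, 0.12, -0.02, 0.0], [0.18, -0.0, -0.0, -0.0, 0.12, -0.02, 0.0], [0.18, -0.0, -0.0, -0.0, 0.12, -0.02, 0.0], [0.18, -0.0, -0.0, -0.0, 0.12
[... 728 characters left out ...]
 [0.18, -0.0, 0.0, -0.0, 0.12, -0.02, 0.0], [0.18, -0.0, 0.0, -0.0, 0.12, -0.02, 0.0], [0.18, -0.0, 0.0, -0.0, 0.12, -0.03, 0.0], [0.18, -0.0, 0.0, -0.0, 0.12, -0.03, 0.0], [0.18, -0.0, 0.0, -0.0, 0.12, -0.03, 0.0], [0.18, -0.0, 0.0, 0.0, 0.12, -0.03, 0.0]]
max [0.18 0.   0.   0.   0.12 0.03]
0.95 [515.  72. 286.]
[[0.12, -0.0, -0.0, 0.0, 0.08, -0.01, 0.0], [0.12, -0.0, -0.0, -0.0, 0.08, -0.01, 0.0], [0.12, -0.0, -0.0, 0.0, 0.08, -0.02, 0.0], [0.12, -0.0, -0.0, -0.0, 0.08, -0.02, 0.0], [0.12, -0.0, -0.0, 0.0, 0.08, -0.02, 0.0], [0.12, -0.0, -0.0, -0.0, 0.08, -0.02, 0.0], [0.12, -0.0, -0.0, 0.0, 0.08, -0.02, 0.0], [0.12, -0.0, -0.0, -0.0, 0.08, -0.02, 0.0]]
max [0.12 0.   0.   0.   0.08 0.02]
```

>>> {"api": "servo_tool", "payload": {
  "series": [
    [0,0,0,0,0,-0.1,0],
    [0,0,-0.03,-0.01,0.07,-0.1,0],
    [0,0,-0.03,-0.01,0.08,-0.07,0],
    [0,0,-0.03,-0.01,0.1,-0.03,0],
    [0,0,-0.03,-0.01,0.1,0,0],
    [0,0,-0.03,-0.01,0.1,0,0],
    [0,0,0,-0.01,0.1,0,0],
    [0,0,0,0,0.1,0,0]
  ]
}}

```text
t: 7.58
eef_pos: [533.7, 200.4, 295.3]
eef_rot: [0.997, -0.076, -0.004, -0.001]
contact_force: [-0.8, 4.2, 2.7]
width: 0.0
```

```bash
python3 -c "
from h import *
st()"
```

```text
t 7.58 [533.7 200.4 295.3] q [ 0.41  0.4  -1.13  1.72  0.37  1.27 -0.95] F [-0.8  4.2  2.7] w 0.0
```

Contact has been made, 4.2 N level and within the expected 3–6 N. I'll pull forward slowly.

>>> {"api": "servo_tool", "payload": {
  "series": [
    [0.08,0,0,0,0.12,-0.02,0],
    [0.08,0,0,0,0.12,-0.02,0],
    [0.08,0,0,0,0.12,-0.02,0],
    [0.08,0,0,0,0.12,-0.02,0],
    [0.08,0,0,0,0.12,-0.02,0],
    [0.08,0,0,0,0.12,-0.02,0],
    [0.1,0,0,0,0.12,-0.02,0],
    [0.12,0,0,0,0.12,-0.02,0]
  ]
}}

```text
t: 8.25
eef_pos: [529.2, 169.9, 300.2]
eef_rot: [0.996, -0.076, -0.0, -0.042]
contact_force: [0.4, 4.1, 2.6]
width: 0.0
```

```bash
cat >> h.py <<'E'
def rel():
    "finger tip in the analyser frame about the hinge (x forward neg), pitch, and t if finger (off -15) is touching behind"
    s=r.read_state(); c,n=np.cos(p[2]),np.sin(p[2]); d=s["eef_pos"][:2]-p[:2]
    a=np.array([c*d[0]+n*d[1],-n*d[0]+c*d[1],s["eef_pos"][2]]); Q=R.from_quat(s["eef_rot"]).as_matrix()
    print("an",a.round(1),"th %.3f"%np.arctan2(-Q[2,2],Q[:2,2]@[c,n]),"yvec",(R.from_euler("z",-p[2]).as_matrix()@Q)[:,1].round(2)); return a
E
python3 -c "
from h import *
st();rel()"
```

```text
t 8.25 [529.2 169.9 300.2] q [ 0.56  0.35 -1.16  1.76  0.27  1.19 -0.81] F [0.4 4.1 2.6] w 0.0
an [1.223e+02 3.000e-01 3.002e+02] th 1.486 yvec [-1.    0.   -0.08]
```

>>> {"api": "servo_tool", "payload": {
  "series": [
    [0.17,0,0,0,0.12,-0.01,0],
    [0.17,0,0,0,0.12,-0.01,0],
    [0.17,0,0,0,0.12,-0.01,0],
    [0.17,0,0,0,0.12,-0.01,0],
    [0.17,0,0,0,0.12,-0.02,0],
    [0.17,0,0,0,0.12,-0.02,0],
    [0.17,0,0,0,0.12,-0.02,0],
    [0.17,0,0,0,0.12,-0.02,0]
  ]
}}

```text
t: 8.92
eef_pos: [524.3, 137.4, 299.9]
eef_rot: [0.99, -0.077, 0.007, -0.119]
contact_force: [2.0, 2.2, 0.1]
width: -0.3
```

```bash
python3 -c "
from h import *
st();rel()"
```

```text
t 8.92 [524.3 137.4 299.9] q [ 0.77  0.29 -1.18  1.83  0.07  1.07 -0.56] F [2.  2.2 0.1] w -0.3
an [8.950e+01 2.000e-01 2.999e+02] th 1.332 yvec [-0.97  0.01 -0.24]
```

>>> {"api": "servo_tool", "payload": {
  "series": [
    [0.17,0,0,0,0.12,-0.02,0],
    [0.17,0,0,0,0.12,-0.02,0],
    [0.17,0,0,0,0.12,-0.02,0],
    [0.17,0,0,0,0.12,-0.02,0],
    [0.17,0,0,0,0.12,-0.02,0],
    [0.17,0,0,0,0.12,-0.02,0],
    [0.17,0,0,0,0.12,-0.02,0],
    [0.17,0,0,0,0.12,-0.02,0]
  ]
}}

```text
t: 9.58
eef_pos: [518.7, 102.8, 294.5]
eef_rot: [0.978, -0.078, 0.014, -0.193]
contact_force: [1.1, 1.4, 0.0]
width: 0.3
```

```bash
python3 -c "
from h import *
st();rel()
for t in (1.2,1.15,1.1,1.05,1.0,.95,.9): print(t,np.round(tip(t)))"
```

```text
t 9.58 [518.7 102.8 294.5] q [ 0.95  0.28 -1.19  1.89 -0.12  1.   -0.3 ] F [1.1 1.4 0. ] w 0.3
an [ 54.4   0.7 294.5] th 1.181 yvec [-0.92  0.01 -0.38]
1.2 [ 49.   0. 308.]
1.15 [ 39.   0. 305.]
1.1 [ 29.   0. 302.]
1.05 [ 20.   0. 298.]
1.0 [ 10.   0. 294.]
0.95 [  1.   0. 289.]
0.9 [ -8.   0. 284.]
```

>>> {"api": "servo_tool", "payload": {
  "series": [
    [0.17,0,0,0,0.13,-0.03,0],
    [0.17,0,0,0,0.13,-0.03,0],
    [0.17,0,0,0,0.13,-0.03,0],
    [0.17,0,0,0,0.13,-0.03,0],
    [0.17,0,0,0,0.13,-0.03,0],
    [0.17,0,0,0,0.13,-0.03,0],
    [0.17,0,0,0,0.12,-0.03,0],
    [0.1,0,0,0,0.08,-0.03,0]
  ]
}}

```text
t: 10.25
eef_pos: [511.1, 66.9, 285.8]
eef_rot: [0.961, -0.081, 0.02, -0.263]
contact_force: [0.2, 0.8, -0.4]
width: 0.5
```

```bash
python3 -c "
from h import *
st();rel()
im=r.capture('scene')[80:260,180:400,::-1];cv2.imwrite('pics/s7.png',cv2.resize(im,None,fx=3.3,fy=3.3))"
```

```text
t 10.25 [511.1  66.9 285.8] q [ 1.11  0.31 -1.19  1.94 -0.28  0.98 -0.08] F [ 0.2  0.8 -0.4] w 0.5
an [ 17.8   2.8 285.8] th 1.037 yvec [-0.86  0.02 -0.51]
```

View pics/s7.png

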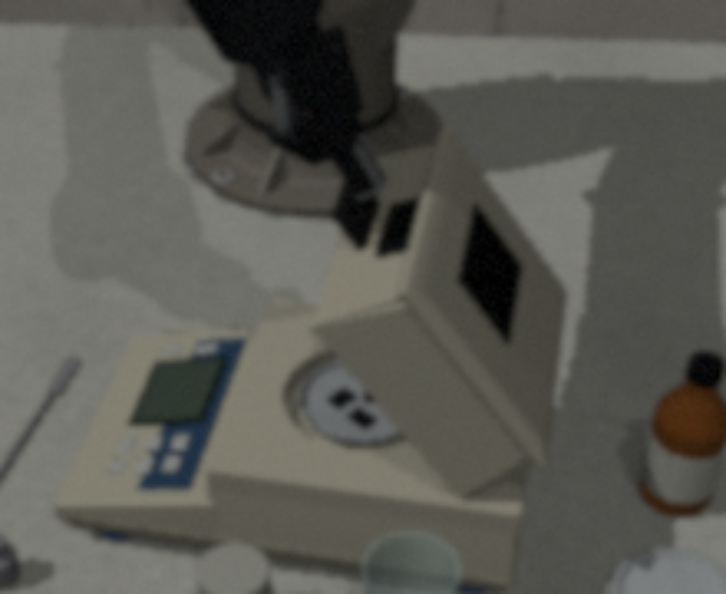

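The scene view shows the hood past the balance point. Its side edge slopes forward and the finger at (355,225) is just behind the tab with almost no force on it, so it's falling. I'll hop over and get below it.

```bash
python3 -c "
from h import *
s=r.read_state();P=s['eef_pos'];Q=R.from_quat(s['eef_rot']).as_matrix()
W1=(P-34*Q[:,2]+6*Q[:,1],Q)
W2=pc(.76,.85,-18,22);W3=pc(.68,.75,14,22)
rows(W1,1,0);rows(W2,4,0,cur=W1);rows(W3,2,0,cur=W2)"
```

```text
[[0.0, 0.0, 0.0, 0.0, 0.2, -1.13, 0.0]]
max [0.   0.   0.   0.   0.2  1.13]
[[0.45, -0.02, -0.04, 0.04, 0.58, 0.1, 0.0], [0.45, -0.02, -0.04, 0.03, 0.59, 0.07, 0.0], [0.45, -0.02, -0.04, 0.03, 0.59, 0.04, 0.0], [0.45, -0.02, -0.04, 0.03, 0.59, 0.01, 0.0]]
max [0.45 0.02 0.04 0.04 0.59 0.1 ]
[[0.48, -0.0, -0.0, -0.0, 0.25, 0.57, 0.0], [0.48, -0.0, -0.0, -0.0, 0.28, 0.56, 0.0]]
max [0.48 0.   0.   0.   0.28 0.57]
```

>>> {"api": "servo_tool", "payload": {
  "series": [
    [0,0,0,0,0.15,-1,0],
    [0.3,0,0,0,0.4,-0.5,0],
    [0.5,-0.02,-0.04,0.04,0.75,0.1,0],
    [0.5,-0.02,-0.04,0.03,0.75,0.1,0],
    [0.5,-0.02,-0.04,0.03,0.75,0.1,0],
    [0.5,-0.02,-0.04,0.03,0.5,0.4,0],
    [0.4,0,0,0,0.25,0.7,0],
    [0.3,0,0,0,0.2,0.5,0]
  ]
}}

```text
t: 10.97
eef_pos: [504.2, -14.3, 216.2]
eef_rot: [0.908, -0.068, 0.036, -0.411]
contact_force: [-0.1, 0.6, -0.7]
width: 0.1
```

```bash
python3 -c "
from h import *
st();rel();s=r.read_state()
im=r.capture('scene')[80:260,180:400,::-1];cv2.imwrite('pics/s8.png',cv2.resize(im,None,fx=3.3,fy=3.3))
for t in (.75,.7,.65,.6): print(t,pc(t,.75,14,18)[0].round()-s['eef_pos'])
"
```

```text
t 10.97 [504.2 -14.3 216.2] q [ 1.28  0.63 -1.14  1.99 -0.36  0.94  0.28] F [-0.1  0.6 -0.7] w 0.1
an [-63.6  -2.4 216.2] th 0.721 yvec [-0.66 -0.   -0.75]
0.75 [ 1.79551788 28.31498215 26.79395293]
0.7 [ 0.79551788 21.31498215 19.79395293]
0.65 [-0.20448212 13.31498215 12.79395293]
0.6 [-1.20448212  6.31498215  5.79395293]
```

View pics/s8.png

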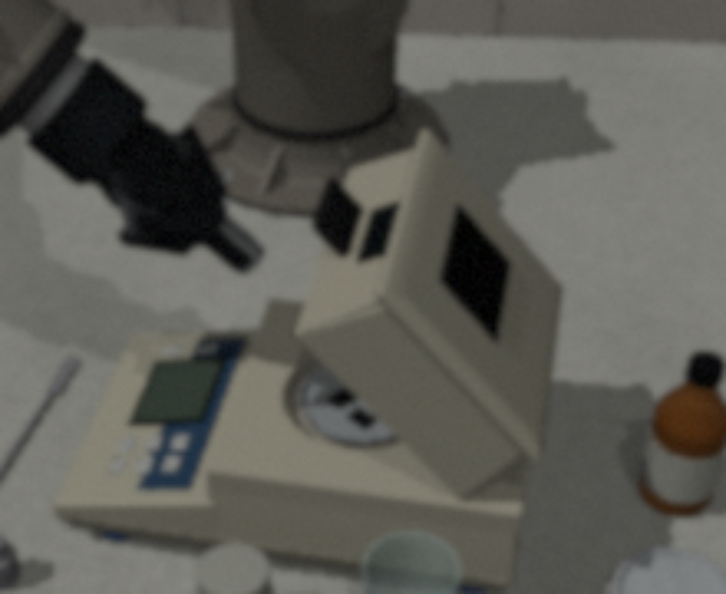

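The finger is now below the tab: finger at (240,250), tab at (335,215), hood angle about 0.87. The hood is still falling slowly. I'll rise a little to meet it early and hold.

>>> {"api": "servo_tool", "payload": {
  "series": [
    [0,0,0,0,-0.22,0,0],
    [0,0,0,0,-0.22,0,0],
    [0,0,0,0,-0.2,0,0],
    [0,0,0,0,-0.1,0,0],
    [0,0,0,0,0,0,0],
    [0,0,0,0,0,0,0],
    [0,0,0,0,0,0,0],
    [0,0,0,0,0,0,0]
  ]
}}

```text
t: 11.68
eef_pos: [506.3, 2.8, 236.7]
eef_rot: [0.91, -0.066, 0.035, -0.409]
contact_force: [-0.3, 0.4, -0.5]
width: -0.2
```

```bash
python3 -c "
from h import *
st();rel();s=r.read_state()
im=r.capture('scene')[80:260,180:400,::-1];cv2.imwrite('pics/s9.png',cv2.resize(im,None,fx=3.3,fy=3.3))
for t in (.75,.7,.65,.6): print(t,pc(t,.75,14,18)[0].round()-s['eef_pos'])
"
```

```text
t 11.68 [506.3   2.8 236.7] q [ 1.27  0.58 -1.16  1.98 -0.39  0.95  0.27] F [-0.3  0.4 -0.5] w -0.2
an [-46.3  -1.9 236.7] th 0.725 yvec [-0.66 -0.01 -0.75]
0.75 [-0.29499104 11.15028127  6.33290822]
0.7 [-1.29499104  4.15028127 -0.66709178]
0.65 [-2.29499104 -3.84971873 -7.66709178]
0.6 [ -3.29499104 -10.84971873 -14.66709178]
```

View pics/s9.png

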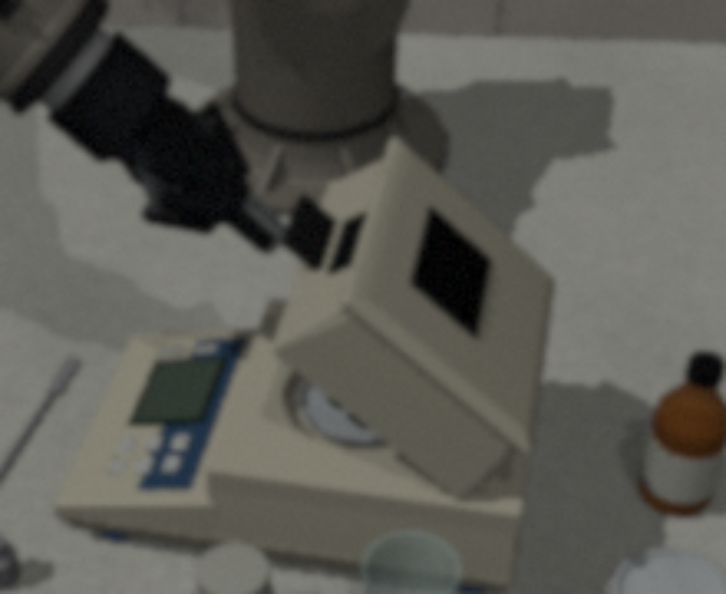

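The tab has nearly arrived on the finger: finger at (265,235), tab at (310,230). I'll hold to catch it.

>>> {"api": "servo_tool", "payload": {
  "series": [
    [0,0,0,0,0,0.06,0],
    [0,0,0,0,0,0.05,0],
    [0,0,0,0,0.04,0,0],
    [0,0,0,0,0.05,0,0],
    [0,0,0,0,0.05,0,0],
    [0,0,0,0,0.04,0,0],
    [0,0,0,0,0,0,0],
    [0,0,0,0,0,0,0]
  ]
}}

```text
t: 12.4
eef_pos: [506.1, 0.4, 228.8]
eef_rot: [0.909, -0.067, 0.035, -0.409]
contact_force: [0.1, -2.0, -1.7]
width: 0.0
```

```bash
python3 -c "
from h import *
st();rel();s=r.read_state()
cur=None
for t,n in ((.5,8),(.35,8),(.2,8)):
  T=pc(t,.725,12,16); print(t,(T[0]-s['eef_pos']).round(1)); rows(T,n,0,cur=cur); cur=T
"
```

```text
t 12.40 [5.061e+02 4.000e-01 2.288e+02] q [ 1.26  0.6  -1.15  1.99 -0.38  0.94  0.28] F [ 0.1 -2.  -1.7] w 0.0
an [-48.7  -2.  228.8] th 0.725 yvec [-0.66 -0.01 -0.75]
0.5 [ -5.1 -20.3 -20.5]
[[-0.0, -0.01, 0.01, -0.01, 0.12, -0.01, 0.0], [-0.0, -0.01, 0.01, -0.01, 0.12, -0.01, 0.0], [-0.0, -0.01, 0.01, -0.01, 0.12, -0.01, 0.0], [-0.0, -0.01, 0.01, -0.01, 0.12, -0.01, 0.0], [-0.0, -0.01, 0.01, -0.01, 0.12, -0.01, 0.0], [-0.0, -0.01, 0.01, -0.01, 0.12, -0.01, 0.0], [-0.0, -0.01, 0.01, -0.01, 0.12, -0.01, 0.0], [-0.0, -0.01, 0.01, -0.01, 0.12, -0.01, 0.0]]
max [0.   0.01 0.01 0.01 0.12 0.01]
0.35 [ -7.5 -36.2 -46.9]
[[0.0, 0.0, 0.0, 0.0, 0.13, 0.02, 0.0], [0.0, 0.0, 0.0, -0.0, 0.13, 0.02, 0.0], [0.0, 0.0, 0.0, -0.0, 0.13, 0.02, 0.0], [0.0, 0.0, 0.0, -0.0, 0.13, 0.02, 0.0], [0.0, 0.0, 0.0, -0.0, 0.13, 0.02, 0.0], [0.0, 0.0, 0.0, -0.0, 0.13, 0.02, 0.0], [0.0, 0.0, 0.0, -0.0, 0.13, 0.02, 0.0], [0.0, 0.0, 0.0, 0.0, 0.13, 0.02, 0.0]]
max [0.   0.   0.   0.   0.13 0.02]
0.2 [ -9.3 -48.  -75.5]
[[0.0, 0.0, 0.0, -0.0, 0.12, 0.04, 0.0], [0.0, 0.0, 0.0, 0.0, 0.12, 0.04, 0.0], [0.0, 0.0, 0.0, 0.0, 0.12, 0.04, 0.0], [0.0, 0.0, 0.0, 0.0, 0.12, 0.04, 0.0], [0.0, 0.0, 0.0, 0.0, 0.12, 0.04, 0.0], [0.0, 0.0, 0.0, 0.0, 0.12, 0.04, 0.0], [0.0, 0.0, 0.0, 0.0, 0.12, 0.04, 0.0], [0.0, 0.0, 0.0, 0.0, 0.12, 0.04, 0.0]]
max [0.   0.   0.   0.   0.12 0.04]
```

The finger has caught it: 2.6 N, pushing down and forward on the finger. I'll lower at about 0.2 rad/s.

>>> {"api": "servo_tool", "payload": {
  "series": [
    [0,0,0,0,0.1,0,0],
    [0,0,0,0,0.11,0,0],
    [0,0,0,0,0.12,0,0],
    [0,0,0,0,0.12,0,0],
    [0,0,0,0,0.12,0,0],
    [0,0,0,0,0.12,0,0],
    [0,0,0,0,0.12,0.01,0],
    [0,0,0,0,0.12,0.01,0]
  ]
}}

```text
t: 13.07
eef_pos: [503.2, -18.8, 205.5]
eef_rot: [0.909, -0.067, 0.035, -0.409]
contact_force: [-0.1, -0.8, -0.2]
width: 0.1
```

```bash
python3 -c "
from h import *
st();rel();s=r.read_state()
T=pc(.35,.725,12,16); print((T[0]-s['eef_pos']).round(1)); rows(T,8,0)
"
```

```text
t 13.07 [503.2 -18.8 205.5] q [ 1.27  0.64 -1.11  1.99 -0.35  0.93  0.3 ] F [-0.1 -0.8 -0.2] w 0.1
an [-68.1  -2.  205.5] th 0.725 yvec [-0.66 -0.01 -0.75]
[ -4.6 -17.  -23.7]
[[-0.0, -0.01, 0.01, -0.01, 0.12, 0.01, 0.0], [-0.0, -0.01, 0.01, -0.01, 0.12, 0.01, 0.0], [-0.0, -0.01, 0.01, -0.01, 0.12, 0.01, 0.0], [-0.0, -0.01, 0.01, -0.01, 0.12, 0.01, 0.0], [-0.0, -0.01, 0.01, -0.01, 0.12, 0.01, 0.0], [-0.0, -0.01, 0.01, -0.01, 0.12, 0.01, 0.0], [-0.0, -0.01, 0.01, -0.01, 0.12, 0.01, 0.0], [-0.0, -0.01, 0.01, -0.01, 0.12, 0.01, 0.0]]
max [0.   0.01 0.01 0.01 0.12 0.01]
```

>>> {"api": "servo_tool", "payload": {
  "series": [
    [0,0,0,0,0.03,0,0],
    [0,0,0,0,0.06,0,0],
    [0,0,0,0,0.08,0.01,0],
    [0,0,0,0,0.08,0.01,0],
    [0,0,0,0,0.08,0.01,0],
    [0,0,0,0,0.08,0.01,0],
    [0,0,0,0,0.08,0.01,0],
    [0,0,0,0,0.08,0.01,0]
  ]
}}

```text
t: 13.73
eef_pos: [501.4, -29.9, 189.6]
eef_rot: [0.909, -0.067, 0.035, -0.409]
contact_force: [-0.1, -0.4, -2.1]
width: -0.1
```

```bash
python3 -c "
from h import *
st();rel();s=r.read_state()
T=pc(.3,.725,12,16); print((T[0]-s['eef_pos']).round(1)); rows(T,8,0)
"
```

```text
t 13.73 [501.4 -29.9 189.6] q [ 1.26  0.66 -1.09  1.99 -0.33  0.92  0.32] F [-0.1 -0.4 -2.1] w -0.1
an [-79.4  -2.  189.6] th 0.725 yvec [-0.66 -0.01 -0.75]
[ -3.5 -10.3 -17.1]
[[-0.0, -0.01, 0.01, -0.01, 0.08, 0.01, 0.0], [-0.0, -0.01, 0.01, -0.01, 0.08, 0.01, 0.0], [-0.0, -0.01, 0.01, -0.01, 0.08, 0.01, 0.0], [-0.0, -0.01, 0.01, -0.01, 0.08, 0.01, 0.0], [-0.0, -0.01, 0.01, -0.01, 0.08, 0.01, 0.0], [-0.0, -0.01, 0.01, -0.01, 0.08, 0.01, 0.0], [-0.0, -0.01, 0.01, -0.01, 0.08, 0.01, 0.0], [-0.0, -0.01, 0.01, -0.01, 0.08, 0.01, 0.0]]
max [0.   0.01 0.01 0.01 0.08 0.01]
```

>>> {"api": "servo_tool", "payload": {
  "series": [
    [0,0,0,0,0.08,0.01,0],
    [0,0,0,0,0.08,0.01,0],
    [0,0,0,0,0.08,0.02,0],
    [0,0,0,0,0.08,0.02,0],
    [0,0,0,0,0.08,0.02,0],
    [0,0,0,0,0.08,0.02,0],
    [0,0,0,0,0.08,0.02,0],
    [0,0,0,0,0.08,0.02,0]
  ]
}}

```text
t: 14.4
eef_pos: [500.0, -40.5, 170.5]
eef_rot: [0.909, -0.067, 0.035, -0.409]
contact_force: [-0.4, 0.8, -2.2]
width: -0.2
```

```bash
python3 -c "
from h import *
st();rel();s=r.read_state()
for t in (.3,.25,.2,.1,0):
 T=pc(t,.725,12,16); print(t,(T[0]-s['eef_pos']).round(1))
rows(pc(.18,.725,12,16),8,0)
"
```

```text
t 14.40 [500.  -40.5 170.5] q [ 1.26  0.7  -1.07  1.99 -0.31  0.91  0.34] F [-0.4  0.8 -2.2] w -0.2
an [-90.1  -2.1 170.5] th 0.725 yvec [-0.66 -0.01 -0.75]
0.3 [-2.1  0.3  2.1]
0.25 [-2.7 -3.6 -7.4]
0.2 [ -3.2  -7.1 -17.2]
0.1 [ -4.  -12.5 -37. ]
0 [ -4.5 -16.  -57.4]
[[-0.0, -0.01, 0.01, -0.01, 0.09, 0.03, 0.0], [-0.0, -0.01, 0.01, -0.01, 0.09, 0.03, 0.0], [-0.0, -0.01, 0.01, -0.01, 0.09, 0.03, 0.0], [-0.0, -0.01, 0.01, -0.01, 0.09, 0.03, 0.0], [-0.0, -0.01, 0.01, -0.01, 0.09, 0.03, 0.0], [-0.0, -0.01, 0.01, -0.01, 0.09, 0.03, 0.0], [-0.0, -0.01, 0.01, -0.01, 0.09, 0.03, 0.0], [-0.0, -0.01, 0.01, -0.01, 0.09, 0.03, 0.0]]
max [0.   0.01 0.01 0.01 0.09 0.03]
```

>>> {"api": "servo_tool", "payload": {
  "series": [
    [0,0,0,0,0.08,0.03,0],
    [0,0,0,0,0.08,0.03,0],
    [0,0,0,0,0.08,0.03,0],
    [0,0,0,0,0.08,0.03,0],
    [0,0,0,0,0.07,0.03,0],
    [0,0,0,0,0.06,0.03,0],
    [0,0,0,0,0.06,0.03,0],
    [0,0,0,0,0.06,0.03,0]
  ]
}}

```text
t: 15.07
eef_pos: [499.1, -47.4, 150.7]
eef_rot: [0.909, -0.067, 0.035, -0.409]
contact_force: [-0.9, -0.8, -1.5]
width: -0.1
```

```bash
python3 -c "
from h import *
st();rel();s=r.read_state()
for t in (.2,.15,.1,0):
 T=pc(t,.725,12,16); print(t,(T[0]-s['eef_pos']).round(1))
rows(pc(.08,.725,12,16),8,0)
"
```

```text
t 15.07 [499.1 -47.4 150.7] q [ 1.25  0.73 -1.04  1.99 -0.29  0.89  0.35] F [-0.9 -0.8 -1.5] w -0.1
an [-97.   -2.2 150.7] th 0.725 yvec [-0.66 -0.01 -0.75]
0.2 [-2.3 -0.2  2.6]
0.15 [-2.7 -3.2 -7.3]
0.1 [ -3.1  -5.7 -17.3]
0 [ -3.6  -9.2 -37.6]
[[-0.0, -0.01, 0.01, -0.01, 0.09, 0.04, 0.0], [-0.0, -0.01, 0.01, -0.01, 0.09, 0.04, 0.0], [-0.0, -0.01, 0.01, -0.01, 0.09, 0.04, 0.0], [-0.0, -0.01, 0.01, -0.01, 0.09, 0.04, 0.0], [-0.0, -0.01, 0.01, -0.01, 0.09, 0.04, 0.0], [-0.0, -0.01, 0.01, -0.01, 0.09, 0.04, 0.0], [-0.0, -0.01, 0.01, -0.01, 0.09, 0.04, 0.0], [-0.0, -0.01, 0.01, -0.01, 0.09, 0.04, 0.0]]
max [0.   0.01 0.01 0.01 0.09 0.04]
```

>>> {"api": "servo_tool", "payload": {
  "series": [
    [0,0,0,0,0.05,0.025,0],
    [0,0,0,0,0.05,0.025,0],
    [0,0,0,0,0.05,0.025,0],
    [0,0,0,0,0.05,0.025,0],
    [0,0,0,0,0.05,0.025,0],
    [0,0,0,0,0.05,0.025,0],
    [0,0,0,0,0.05,0.025,0],
    [0,0,0,0,0.05,0.025,0]
  ]
}}

```text
t: 15.73
eef_pos: [498.5, -51.1, 136.2]
eef_rot: [0.909, -0.067, 0.035, -0.409]
contact_force: [0.4, 1.4, -2.2]
width: -0.2
```

>>> {"api": "servo_tool", "payload": {
  "series": [
    [0,0,0,0,0.05,0.03,0],
    [0,0,0,0,0.05,0.03,0],
    [0,0,0,0,0.05,0.03,0],
    [0,0,0,0,0.05,0.03,0],
    [0,0,0,0,0.05,0.03,0],
    [0,0,0,0,0.05,0.03,0],
    [0,0,0,0,0.05,0.03,0],
    [0,0,0,0,0.05,0.03,0]
  ]
}}

```text
t: 16.4
eef_pos: [498.2, -53.9, 120.9]
eef_rot: [0.909, -0.067, 0.035, -0.409]
contact_force: [-0.4, 0.1, -2.1]
width: -0.4
```

```bash
python3 -c "
from h import *
st();rel();s=r.read_state()
for t in (.1,.05,0):
 T=pc(t,.725,12,16); print(t,(T[0]-s['eef_pos']).round(1))
"
```

```text
t 16.40 [498.2 -53.9 120.9] q [ 1.24  0.77 -1.01  2.   -0.26  0.86  0.37] F [-0.4  0.1 -2.1] w -0.4
an [-103.6   -2.3  120.9] th 0.725 yvec [-0.66 -0.01 -0.75]
0.1 [-2.2  0.9 12.5]
0.05 [-2.5 -1.1  2.4]
0 [-2.7 -2.6 -7.8]
```

Still supporting it at 2.1 N, with the hood at about 0.04 rad. Now the last few millimetres.

>>> {"api": "servo_tool", "payload": {
  "series": [
    [0,0,0,0,0.04,0.03,0],
    [0,0,0,0,0.04,0.03,0],
    [0,0,0,0,0.04,0.03,0],
    [0,0,0,0,0.03,0.02,0],
    [0,0,0,0,0.03,0.02,0],
    [0,0,0,0,0.03,0.02,0],
    [0,0,0,0,0.03,0.02,0],
    [0,0,0,0,0.03,0.02,0]
  ]
}}

```text
t: 17.07
eef_pos: [498.7, -55.1, 110.5]
eef_rot: [0.909, -0.067, 0.035, -0.409]
contact_force: [0.0, -1.0, -0.0]
width: -0.2
```

```bash
python3 -c "
from h import *
st();rel()
"
```

```text
t 17.07 [498.7 -55.1 110.5] q [ 1.23  0.79 -1.    2.   -0.25  0.84  0.38] F [ 0. -1. -0.] w -0.2
an [-104.7   -3.   110.5] th 0.724 yvec [-0.66 -0.01 -0.75]
```

The load went to zero at z ≈ 111, as expected for shut. I'll drop a few mm clear and retreat along the finger.

>>> {"api": "servo_tool", "payload": {
  "series": [
    [0,0,0,0,0.06,-0.02,0],
    [0,0,0,0,0.06,-0.02,0],
    [0,0,0,0,0.06,-0.05,0],
    [0,0,0,0,0.03,-0.15,0],
    [0,0,0,0,0,-0.3,0],
    [0,0,0,0,0,-0.5,0],
    [0,0,0,0,0,-0.7,0],
    [0,0,0,0,0,-0.7,0]
  ]
}}

```text
t: 17.73
eef_pos: [487.6, -113.9, 155.6]
eef_rot: [0.909, -0.065, 0.033, -0.411]
contact_force: [0.4, -0.7, 0.3]
width: -0.0
```

>>> {"api": "servo_tool", "payload": {
  "series": [
    [0,0,0,0,0,-0.7,0],
    [0,0,0,0,0,-0.7,0],
    [0,0,0,0,0,-0.7,0],
    [0,0,0,0,0,-0.7,0],
    [0,0,0,0,0,-0.7,0],
    [0,0,0,0,0,-0.4,0],
    [0,0,0,0,0,0,0],
    [0,0,0,0,0,0,0]
  ]
}}

```text
t: 18.4
eef_pos: [471.8, -213.4, 243.1]
eef_rot: [0.91, -0.068, 0.036, -0.408]
contact_force: [0.3, 0.9, -0.3]
width: -0.3
```

```bash
python3 -c "
from h import *
st()
a=r.capture('scene')[100:270,160:420,::-1];b=r.capture('side')[140:340,130:430,::-1]
a=cv2.resize(a,(459,300));b=cv2.resize(b,(450,300));cv2.imwrite('pics/f.png',cv2.resize(np.vstack([a[:,:450],b]),None,fx=1,fy=1))
u=proj('scene',world(p,[tip(0,28),tip(0,-28)]));v=proj('side',world(p,[tip(0,28),tip(0,-28)]))
print((u-[160,100])*459/260,(v-[130,140])*1.5+[0,300])
"
```

```text
t 18.40 [ 471.8 -213.4  243.1] q [ 1.44  0.67 -1.01  1.75 -0.25  1.29  0.41] F [ 0.3  0.9 -0.3] w -0.3
[[151.83776425 136.13404819]
 [141.70047777 161.26698054]] [[320.68641009 436.70799893]
 [304.78199082 404.13226712]]
```

View pics/f.png

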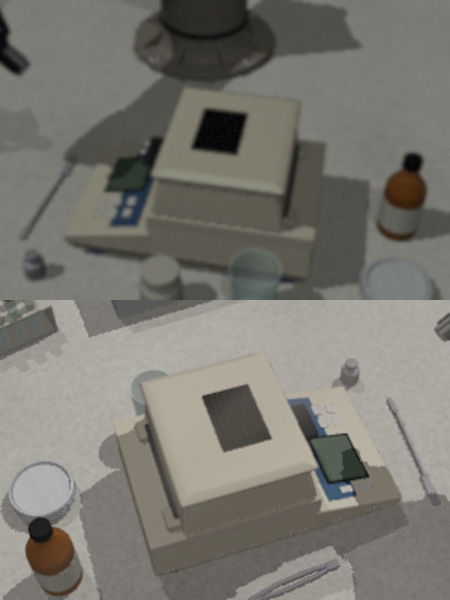

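The last picture shows the hood flat and shut. The tab is where the model puts it at angle 0, around (150,148) in the scene view and (312,420) in the side view. The bench items stand where they were, and the hand is well clear. Handing in.

```bash
python3 -c "
from rig import r
print(r.finish_job())"
```

```text
the job is handed in; nothing more can be done
None
```

The hood is shut and the job is handed in; no verdict came back. It took 18.4 s of robot time, against the 54 s limit.

**What I did**
- **Tipping:** I pulled the tab slowly from behind with the shut fingertips, with about 4 N level at first, until the hood passed its balance point and fell by itself.
- **Catching:** I moved the finger over and under the tab and caught the hood from below at about 0.65 rad, with about 2.6 N on the finger.
- **Lowering:** I brought it down at 0.2 rad/s or less, and at about 0.1 rad/s for the last stretch, holding about 2 N until the load went to zero at the shut height. I then drew the finger back.

**Last checks**
- Both camera views show the hood flat and shut, with the tab where it should be at angle 0.
- The bench items look unmoved and the arm is clear, with under 1 N on the tool, which is noise.
- I could not check the pan, because the shut hood covers it; nothing touched it.

**What didn't go to plan**
- In a free-space rehearsal, joint 5 came right up to its limit (−1.01 against −1.02), so I used a steeper final hand angle.
- During the lowering the finger briefly ran slightly ahead of the hood at about 0.5 rad. I slowed down until it rested on the finger again, well above the range where a bang counts.

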